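# Snap the food box lid shut all round

### The job

The lid is lying on the glass food box, but its rim is not snapped on yet. With the shut fingertips, press the rim down section by section until all four sections (one on each side of the lid) have clicked fully shut. Only press: do not lift or tip the box, leave it standing where it is, and do not disturb the things round it.

Things in the scene. Friction and masses are not known exactly. Their poses are not given: they have to be found in the camera images.
- food_box: Glass food box, white lid, loose, about 0.8 kg. Lid 122 mm along its x, 162 along its y, top 60 mm above the worktop; box below 112 x 152. Origin: centre of the underside, z up; at yaw 0 (it stays within 0.6 rad) its -x side faces the robot, +y is to the robot's left. Fixed middle panel 70 x 110 mm, fixed corners 27 mm square; between the corners four hinged rim sections (flaps).
- near_spot (a point): Where to press the rim section on the box's -x side: on its top face, mid-length, 19 mm out from its hinge, 7 mm inside its outer edge. The section is 106 mm long, 26 wide. The spot moves with it: 54 mm from the box's centre and 60 mm up when shut, about 51 and 69 mm when open. Use the position only.
- far_spot (a point): The same point of the section on the box's +x side.
- left_spot (a point): The same point of the section (66 mm long, 26 wide) on the box's +y side: 74 mm from the box's centre and 60 mm above the worktop when shut, about 71 and 69 mm when open.
- right_spot (a point): The same point of the section on the box's -y side; distances as for left_spot.
- rim_near (a joint): Angle of the section on the -x side, rad: 0 = open, sloping up to the outside, outer edge 12 mm above the shut level; 0.5 = shut, flat and flush with the corners. Pressed down on its spot it resists with about 4 N, snaps shut by itself from 0.35 on, stops hard and stays; pressed less it springs back or hangs half-way. Pressing a shut one does no harm.
- rim_far (a joint): The same for the +x side.
- rim_left (a joint): The same for the +y side.
- rim_right (a joint): The same for the -y side. All four start open.
- jar: Bystander: loose spice jar with a dark cap, 41 mm across, 105 mm tall, about 0.14 m to the -y side of the box's centre. Origin: centre of its underside.
- timer: Bystander: loose round egg timer, red over white, 64 mm across, 53 mm tall, about 0.13 m to the +x side of the box's centre. Origin: centre of its underside.
- mug: Bystander: loose white mug with green dots, 78 mm across, 93 mm tall, to the left of the work. Origin: centre of its underside.
Mind the look-alikes: they are no part of the job. Leave any yellow look-alike of the food_box alone.

How it is judged:
By the outcome, as a careful person would: the job done as asked, in the order asked, and still so for the second after the job is handed in, with the robot touching nothing.
It also fails if it takes over 45 s, if anything falls off the work surface, if the arm or the gripper's body presses on something with over 40 N, if the wrist force passes 120 N, or if a joint passes its speed limit or range.

### The arm

A 6-joint arm with a two-finger parallel gripper is mounted at the origin on a cart in front of the work surface, level with it; the furniture and walls round the work are solid. World frame = base frame: x ahead of the robot, y to its left, z up, the work surface at z = 0. Lengths are in m, angles in rad, forces in N, time in s.
With the tool pointing down it reaches from about 0.325 to 0.85 m from the base axis. Payload 15.5 kg.
Tool frame: the origin (TCP) lies midway between the tips of the shut fingers; the grasp point (between the pads) lies 19 mm behind it; z points along the fingers, y is the line along which they close (so a half turn about z gives the same grasp; the last joint's range is limited). The gripper opens to 91 mm and grips with 3 to 60 N. Pads are 32 mm wide; open, the fingers measure 118 mm over their backs; the gripper's body (76 mm by 178 mm) begins 60 mm behind the grasp point.
Start: joints at [1.06, 0.494, 1.345, -0, 1.302, -0.096], TCP at [0.252, 0.572, 0.214] pointing down, gripper open.
Joint ranges: [-2.91, 2.91], [-0.82, 2.16], [0.22, 2.67], [-1.22, 4.37], [0.12, 2.79], [-3.08, 3.08]. Speed limits (rad/s): [1.89, 1.89, 2.57, 3.01, 3.01, 3.01].

### API

Orientations are given as a rotation vector (axis times angle).
In Python, from plant import read_state, snapshot, get_calibration, close_job, silhouettes, spot_point gives the robot as it stands.
- The arm moves only by the tool play_rows, never from a script. Its argument "motion" is a list of rows, each an object of numbers: "x", "y", "z": the shift along the tool's x, y, z in units of 60 mm (1.0 is 60 mm); "yaw": the turn about the tool's z in units of 8 degrees (1.0 is 8 degrees). A call has 1 to 20 rows; each row is the pose to reach, as a shift and turn from the pose commanded when the call began, along the tool's axes at that moment; what a row does not reach only later rows make up. A row lasts 1/8 s, in which the tool goes at most 62.5 mm and 10.7 degrees, less where a joint would pass 70% of its speed; a pose out of reach is approached as far as the arm can. A call with a gripper value outside its range is refused whole. "fingers" is the finger opening in mm, from 0 to 91.2, set as the call begins (left out, the last holds). The fingers move at their own pace and stop on an object; the grip force is fixed at half the most. Time passes only in rows, so rows that repeat a pose let the fingers close. It gives the time, the measured TCP pose, the force, the opening and the grip force at its end, in the units of the state.
- read_state(): the state, without advancing time (a new reading comes with each control period).
- snapshot(name): name is "scene" or "top" or "wrist"; returns the picture (480x640x3 uint8, red, green, blue); there is no depth.
- get_calibration(name): a dict with "fov_y" (degrees; the focal length in pixels is half the picture's height over the tangent of half this angle, whatever the lens; pixels are square), "cx", "cy" (the principal point, pixels), "rvec" (rotation vector, rad) and "tvec" (3), from world to camera coordinates, as OpenCV has them. Camera axes: x right, y down, z forward; pixel columns grow to the right and rows downward; lengths in m; the calibration is good to about 2 mm. A picture is of the moment at which its call begins: read the wrist's pose just before it. get_calibration takes no time and is no camera call; for the wrist camera it gives the pose at the moment of the call.
- close_job(): hands the job in; it is judged then, once.
Trained networks look in the newest picture that a camera, given by its name, has taken for a name from the list of things; names that differ only in an ending like _2 or _b are one class to them, and where a whole thing is asked for, a point or a joint stands for the part that bears it (a point fixed in the world has none). Each returns a list of dicts, best first, with "confidence" (0 to 1); they miss things now and then, are a little off and sometimes report something else, mostly with a low value. They report only what shows in the picture. A call takes as long as a camera call. They do not tell look-alikes from the thing itself.
- silhouettes(camera, query): "pixels" (480x640 bool, what is visible of it) and "rect" ([centre column, centre row, width, height] in pixels, round what is visible of it).
- spot_point(camera, query): "point" ([column, row] in pixels: a listed point, or the origin of a listed thing).
The state is a dict: "time_s": time; "joint_positions": joint angles; "qd": joint speeds; "effort": joint torques, N m; "ee_pos": TCP position; "orientation": TCP orientation; "wrist_force": force on the tool from outside, world axes, zero at the start; "torque": the same for the moment, N m; "finger_gap": finger opening in m; "grasp_force": force on a finger pad.
Only numpy, scipy, OpenCV 4.12 (cv2) and the standard library are available. Lean on these libraries where they do the work, as an engineer would, in place of code of your own. Each camera call takes 0.05 s, during which the arm holds its last target. There are 200 camera calls.

## Working session

There is one attempt and no reset: what is moved stays moved. The work goes in short steps, Python scripts to look and compute and a tool call to move; the robot and the scene stay as the last step left them, time stands still between calls to the robot, and variables do not carry over. Pictures are saved under pics/ and viewed, at most 10 in all, crops included, and the job is handed in when it is done.

Besides the shell and the picture viewer there is one more tool, called after "Call:" as name(argument=value, ...), one argument or row to a line, values as JSON. play_rows: Moves the arm, as the interface text tells. Its arguments: {"type":"object","properties":{"motion":{"type":"array","items":{"type":"object","properties":{"x":{"type":"number"},"y":{"type":"number"},"z":{"type":"number"},"yaw":{"type":"number"}}}},"fingers":{"type":"number"}},"required":["motion"]}

```bash
mkdir -p pics; ls
cat > h.py <<'E'
import numpy as np,cv2
from plant import *
def cal(n):
    c=get_calibration(n);f=240/np.tan(np.radians(c["fov_y"])/2)
    K=np.array([[f,0,c["cx"]],[0,f,c["cy"]],[0,0,1]]);return K,np.array(c["rvec"],float),np.array(c["tvec"],float)
def ray(n,px,z):
    K,r,t=cal(n);R=cv2.Rodrigues(r)[0];o=-R.T@t
    d=R.T@np.linalg.inv(K)@np.array([px[0],px[1],1.]);return o+d*(z-o[2])/d[2]
def proj(n,P):
    K,r,t=cal(n);return cv2.projectPoints(np.array(P,float).reshape(-1,1,3),r,t,K,None)[0].reshape(-1,2)
E
python3 - <<'E'
from h import *
s=read_state();print({k:np.round(v,3) for k,v in s.items()})
ims=[]
for n in("scene","top"):
    im=snapshot(n);cv2.imwrite(f"pics/{n}0.png",im[...,::-1])
    K,r,t=cal(n);print(n,-cv2.Rodrigues(r)[0].T@t)
    for q in("food_box","near_spot","far_spot","left_spot","right_spot","jar","timer","mug"):
        z=.069 if "spot" in q else 0
        for d in spot_point(n,q)[:3]:print(q,np.round(d["point"],1),round(d["confidence"],2),np.round(ray(n,d["point"],z),3))
E
```

```text
pics
{'time_s': np.float64(0.0), 'joint_positions': array([ 1.06 ,  0.494,  1.346, -0.   ,  1.302, -0.095]), 'qd': array([-0.   ,  0.001,  0.001,  0.002, -0.001, -0.   ]), 'effort': array([-2.0000e-03, -8.7878e+01, -3.8186e+01,  7.0000e-02,  5.3000e-02,
       -0.0000e+00]), 'ee_pos': array([0.252, 0.572, 0.213]), 'orientation': array([-6.470e-01, -3.074e+00,  2.000e-03]), 'wrist_force': array([0.729, 0.304, 0.328]), 'torque': array([ 0.057,  0.045, -0.002]), 'grasp_force': np.float64(0.0), 'finger_gap': np.float64(0.091)}
scene [ 0.07177126 -0.90858123  0.79709446]
food_box [375.4 444.9] 0.76 [ 0.355 -0.69   0.   ]
food_box [300.1 253.1] 0.65 [ 0.524 -0.212  0.   ]
near_spot [397.9 397.3] 0.84 [ 0.417 -0.67   0.069]
near_spot [279.2 237. ] 0.6 [ 0.476 -0.196  0.069]
far_spot [315.5 224.5] 0.75 [ 0.574 -0.21   0.069]
far_spot [364.5 448.3] 0.58 [ 0.313 -0.702  0.069]
left_spot [416.8 447.1] 0.74 [ 0.382 -0.75   0.069]
left_spot [286.1 217. ] 0.64 [ 0.532 -0.142  0.069]
right_spot [344.3 396.7] 0.75 [ 0.343 -0.614  0.069]
right_spot [311.  250.3] 0.64 [ 0.511 -0.28   0.069]
jar [333.7
[... 361 characters left out ...]
  ]
near_spot [288.3 259.7] 0.98 [ 0.468 -0.209  0.069]
near_spot [481.1 279.8] 0.61 [ 0.413 -0.676  0.069]
far_spot [494.6 320.5] 0.9 [ 0.315 -0.704  0.069]
far_spot [292. 215.] 0.86 [ 0.578 -0.219  0.069]
left_spot [261.  233.3] 0.84 [ 0.533 -0.143  0.069]
left_spot [514.5 296.6] 0.64 [ 0.371 -0.755  0.069]
left_spot [295.2 213.4] 0.55 [ 0.582 -0.227  0.069]
right_spot [462.6 312.9] 0.65 [ 0.334 -0.627  0.069]
right_spot [315.5 234.6] 0.54 [ 0.528 -0.276  0.069]
jar [346.4 236.6] 0.69 [ 0.533 -0.355  0.   ]
timer [293.  258.5] 0.73 [ 0.478 -0.219  0.   ]
timer [303.4 191.8] 0.63 [ 0.651 -0.247  0.   ]
timer [342.4 235.2] 0.5 [ 0.536 -0.345  0.   ]
mug [158.4 274.7] 0.78 [0.441 0.122 0.   ]
```

Run:
```python
import cv2
im=cv2.imread("pics/top0.png")
a=cv2.resize(im[150:330,130:530],(800,360),interpolation=cv2.INTER_CUBIC)
cv2.imwrite("pics/c1.png",a)
cv2.imwrite("pics/c2.png",cv2.resize(im[170:290,220:380],(800,600),interpolation=cv2.INTER_CUBIC))
```

```text
(no output)
```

View pics/c1.png

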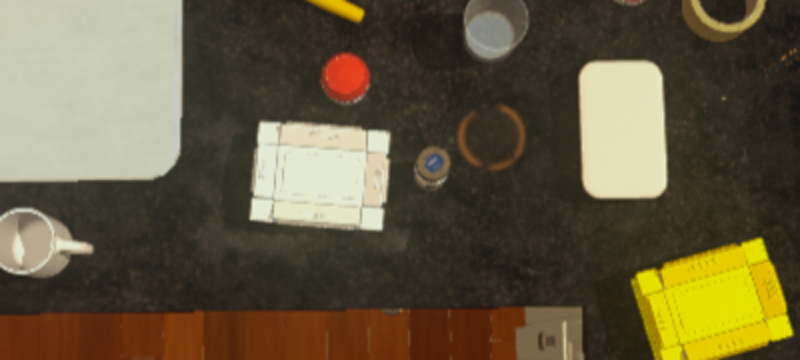

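View pics/c2.png

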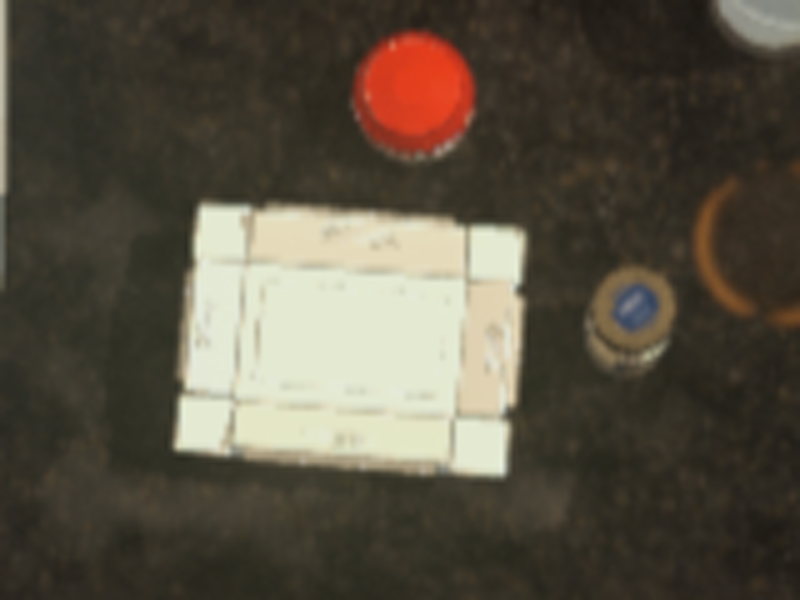

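View pics/scene0.png

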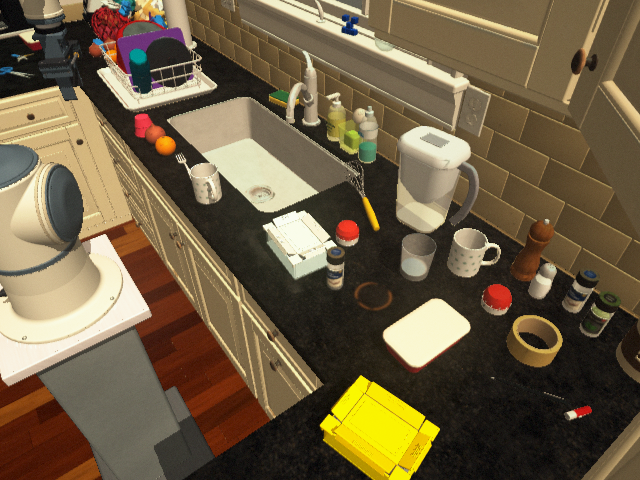

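The top crop shows the white box at about (290,240), with the red timer at (303,189) on its +x side and the jar at (347,233) on its -y side. The yellow box at about (480,304) is the look-alike. The one at (290,240) is the target: its lid is white and its neighbours match. The scene view agrees: white at (300,245), yellow at (380,430).

```bash
cat >> h.py <<'E'
def fit(P):
    # P: TL(+x+y),TR(+x-y),BR(-x-y),BL(-x+y)
    L=np.array([[.061,.081],[.061,-.081],[-.061,-.081],[-.061,.081]]);P=np.array(P)[:,:2]
    c=P.mean(0);Q=P-c;a=np.arctan2((L[:,0]*Q[:,1]-L[:,1]*Q[:,0]).sum(),(L*Q).sum());
    R=np.array([[np.cos(a),-np.sin(a)],[np.sin(a),np.cos(a)]]);return c,a,np.linalg.norm(Q-L@R.T,axis=1)
def spots(c,a,o):
    R=np.array([[np.cos(a),-np.sin(a)],[np.sin(a),np.cos(a)]])
    return {k:c+R@np.array(v) for k,v in dict(near=(-.054+o,0),far=(.054-o,0),left=(0,.074-o),right=(0,-.074+o)).items()}
E
python3 - <<'E'
from h import *
P=[ray("top",(220+u/5-.4,170+v/5-.4),.06) for u,v in[(197,203),(527,228),(508,476),(174,452)]]
c,a,e=fit(P);print(c,a,e*1000);print(spots(c,a,.0015))
s=read_state();R=cv2.Rodrigues(s["orientation"])[0]
print(R.round(3));yaw=np.arctan2(R[1,0],R[0,0]);print("toolx",np.degrees(yaw))
t=np.r_[c,.26];print("shift units to 0.26 above centre",R.T@(t-s["ee_pos"])/.06,"yaw",-(np.degrees(a)+180-np.degrees(yaw)%360)/8)
E
```

```text
[ 0.5234718  -0.21335563] -0.08731404677350056 [1.09711257 1.16474077 0.84111244 1.40565483]
{'near': array([ 0.4711718 , -0.20877747]), 'far': array([ 0.57577181, -0.2179338 ]), 'left': array([ 0.52979403, -0.14113182]), 'right': array([ 0.51714957, -0.28557945])}
[[-0.915  0.403  0.   ]
 [ 0.403  0.915 -0.   ]
 [-0.     0.    -1.   ]]
toolx 156.23443650254814
shift units to 0.26 above centre [ -9.41761795 -10.15519644  -0.76789668] yaw -2.345354640640302
```

Call:
play_rows(
  fingers=0,
  motion=[
    {"x": -0.2,"y": -0.2,"z": -0.3,"yaw": 0},
    {"x": -0.7,"y": -0.75,"z": -0.6,"yaw": -0.2},
    {"x": -1.3,"y": -1.4,"z": -0.77,"yaw": -0.4},
    {"x": -1.9,"y": -2.05,"z": -0.77,"yaw": -0.6},
    {"x": -2.5,"y": -2.7,"z": -0.77,"yaw": -0.8},
    {"x": -3.1,"y": -3.35,"z": -0.77,"yaw": -1.0},
    {"x": -3.7,"y": -4.0,"z": -0.77,"yaw": -1.2},
    {"x": -4.3,"y": -4.65,"z": -0.77,"yaw": -1.4},
    {"x": -4.9,"y": -5.3,"z": -0.77,"yaw": -1.6},
    {"x": -5.5,"y": -5.95,"z": -0.77,"yaw": -1.8},
    {"x": -6.1,"y": -6.6,"z": -0.77,"yaw": -2.0},
    {"x": -6.7,"y": -7.25,"z": -0.77,"yaw": -2.2},
    {"x": -7.3,"y": -7.9,"z": -0.77,"yaw": -2.35},
    {"x": -7.9,"y": -8.5,"z": -0.77,"yaw": -2.35},
    {"x": -8.5,"y": -9.15,"z": -0.77,"yaw": -2.35},
    {"x": -9.0,"y": -9.7,"z": -0.77,"yaw": -2.35},
    {"x": -9.3,"y": -10.03,"z": -0.77,"yaw": -2.35},
    {"x": -9.42,"y": -10.16,"z": -0.77,"yaw": -2.35},
    {"x": -9.42,"y": -10.16,"z": -0.77,"yaw": -2.35},
  ],
)

```text
time_s: 3.28
ee_pos: [0.5231, -0.2138, 0.2606]
orientation: [0.137, 3.138, -0.0]
wrist_force: [0.1, 0.2, -0.2]
finger_gap: 0.0001
grasp_force: 0.0
```

Run:
```python
from h import *
c=np.array([.5235,-.2134]);a=-.0873
s=read_state();print({k:np.round(s[k],3) for k in("time_s","ee_pos","orientation","wrist_force","finger_gap")})
im=snapshot("wrist").copy()
for k,v in spots(c,a,.003).items():
    p=proj("wrist",[*v,.069])[0];print(k,p.round(1),[(np.round(d["point"],1),round(d["confidence"],2),np.round(ray("wrist",d["point"],.069),3)) for d in spot_point("wrist",k+"_spot")[:2]])
    cv2.circle(im,tuple(int(i) for i in p),4,(255,0,0),1)
R2=np.array([[np.cos(a),-np.sin(a)],[np.sin(a),np.cos(a)]])
for l in[[.061,.081],[.061,-.081],[-.061,-.081],[-.061,.081]]:
    cv2.circle(im,tuple(int(i) for i in proj("wrist",[*(c+R2@l),.06])[0]),4,(0,0,255),1)
cv2.imwrite("pics/w1.png",im[...,::-1])
R=cv2.Rodrigues(s["orientation"])[0]
for k,v in spots(c,a,.0015).items(): print(k,"units",(R.T@(np.r_[v,.1]-s["ee_pos"])/.06).round(2))
```

```text
{'time_s': np.float64(3.275), 'ee_pos': array([ 0.523, -0.214,  0.261]), 'orientation': array([ 0.137,  3.138, -0.   ]), 'wrist_force': array([ 0.098,  0.161, -0.231]), 'finger_gap': np.float64(0.0)}
near [322.2 167.6] [(array([325. , 166.6]), 0.81, array([ 0.472, -0.206,  0.069])), (array([605.4, 110.5]), 0.47, array([0.441, 0.075, 0.069]))]
far [321.9 260.2] [(array([324.6, 258.3]), 0.71, array([ 0.572, -0.215,  0.069]))]
left [387.6 215.8] [(array([389.4, 216.5]), 0.58, array([ 0.531, -0.141,  0.069])), (array([309. , 299.8]), 0.25, array([ 0.622, -0.237,  0.069]))]
right [256.  215.5] [(array([388.1, 214.3]), 0.2, array([ 0.528, -0.142,  0.069]))]
near units [0.87 0.01 2.68]
far units [-0.88  0.01  2.68]
left units [-0.01  1.22  2.68]
right units [-0.01 -1.2   2.68]
```

View pics/w1.png

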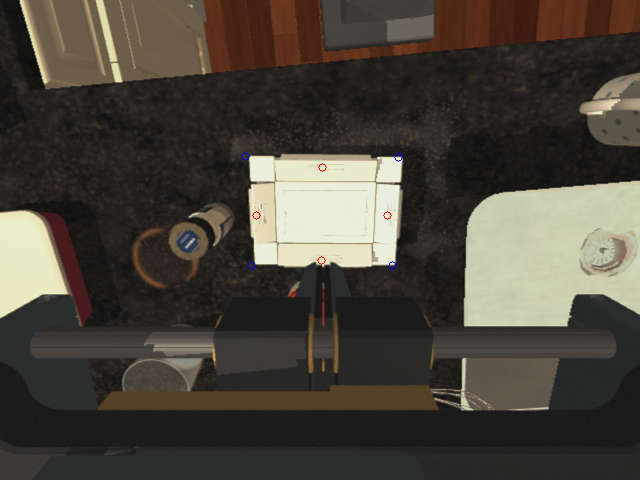

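The wrist picture shows the lid corners from (249,157) to (398,265). My model is 1–4 px (a few mm at most) off, and the spots sit on the sections. Pressing the near section first.

Call:
play_rows(
  motion=[
    {"x": 0.4,"y": 0.02,"z": 0.5},
    {"x": 0.87,"y": 0.02,"z": 1.1},
    {"x": 0.87,"y": 0.02,"z": 1.8},
    {"x": 0.87,"y": 0.02,"z": 2.5},
    {"x": 0.87,"y": 0.02,"z": 2.85},
    {"x": 0.87,"y": 0.02,"z": 3.0},
    {"x": 0.87,"y": 0.02,"z": 3.08},
    {"x": 0.87,"y": 0.02,"z": 3.14},
    {"x": 0.87,"y": 0.02,"z": 3.2},
    {"x": 0.87,"y": 0.02,"z": 3.24},
    {"x": 0.87,"y": 0.02,"z": 3.24},
  ],
)

```text
invalid input
```

Call:
play_rows(
  fingers=0,
  motion=[
    {"x": 0.4,"y": 0.02,"z": 0.5,"yaw": 0},
    {"x": 0.87,"y": 0.02,"z": 1.1,"yaw": 0},
    {"x": 0.87,"y": 0.02,"z": 1.8,"yaw": 0},
    {"x": 0.87,"y": 0.02,"z": 2.5,"yaw": 0},
    {"x": 0.87,"y": 0.02,"z": 2.85,"yaw": 0},
    {"x": 0.87,"y": 0.02,"z": 3.0,"yaw": 0},
    {"x": 0.87,"y": 0.02,"z": 3.08,"yaw": 0},
    {"x": 0.87,"y": 0.02,"z": 3.14,"yaw": 0},
    {"x": 0.87,"y": 0.02,"z": 3.2,"yaw": 0},
    {"x": 0.87,"y": 0.02,"z": 3.24,"yaw": 0},
    {"x": 0.87,"y": 0.02,"z": 3.24,"yaw": 0},
  ],
)

```text
time_s: 4.9
ee_pos: [0.4718, -0.2081, 0.0658]
orientation: [0.136, 3.138, -0.0]
wrist_force: [0.5, -0.6, -0.2]
finger_gap: 0.0002
grasp_force: 0.0
```

Call:
play_rows(
  fingers=0,
  motion=[
    {"x": 0,"y": 0,"z": 0.03,"yaw": 0},
    {"x": 0,"y": 0,"z": 0.06,"yaw": 0},
    {"x": 0,"y": 0,"z": 0.08,"yaw": 0},
    {"x": 0,"y": 0,"z": 0.1,"yaw": 0},
    {"x": 0,"y": 0,"z": 0.1,"yaw": 0},
  ],
)

```text
time_s: 5.52
ee_pos: [0.4718, -0.2081, 0.0603]
orientation: [0.136, 3.138, -0.001]
wrist_force: [-1.7, 0.7, 13.3]
finger_gap: 0.0006
grasp_force: 6.9
```

Call:
play_rows(
  fingers=0,
  motion=[
    {"x": 0,"y": 0,"z": 0.01,"yaw": 0},
    {"x": 0,"y": 0,"z": 0.02,"yaw": 0},
    {"x": 0,"y": 0,"z": 0.02,"yaw": 0},
  ],
)

```text
time_s: 5.9
ee_pos: [0.4719, -0.2081, 0.06]
orientation: [0.136, 3.137, -0.001]
wrist_force: [-8.1, 3.9, 36.7]
finger_gap: 0.0008
grasp_force: 18.3
```

Call:
play_rows(
  fingers=0,
  motion=[
    {"x": 0,"y": 0,"z": -0.15,"yaw": 0},
    {"x": 0,"y": 0,"z": -0.5,"yaw": 0},
    {"x": -0.4,"y": 0,"z": -0.8,"yaw": 0},
    {"x": -1.0,"y": 0,"z": -0.8,"yaw": 0},
    {"x": -1.5,"y": -0.01,"z": -0.8,"yaw": 0},
    {"x": -1.74,"y": -0.01,"z": -0.7,"yaw": 0},
    {"x": -1.74,"y": -0.01,"z": -0.45,"yaw": 0},
    {"x": -1.74,"y": -0.01,"z": -0.3,"yaw": 0},
    {"x": -1.74,"y": -0.01,"z": -0.2,"yaw": 0},
    {"x": -1.74,"y": -0.01,"z": -0.14,"yaw": 0},
    {"x": -1.74,"y": -0.01,"z": -0.1,"yaw": 0},
    {"x": -1.74,"y": -0.01,"z": -0.06,"yaw": 0},
    {"x": -1.74,"y": -0.01,"z": -0.02,"yaw": 0},
    {"x": -1.74,"y": -0.01,"z": -0.02,"yaw": 0},
  ],
)

```text
time_s: 7.65
ee_pos: [0.5755, -0.2176, 0.0604]
orientation: [0.136, 3.138, -0.0]
wrist_force: [-3.5, 1.0, 12.0]
finger_gap: 0.0002
grasp_force: 6.1
```

Call:
play_rows(
  fingers=0,
  motion=[
    {"x": 0,"y": 0,"z": -0.15,"yaw": 0},
    {"x": 0,"y": 0,"z": -0.5,"yaw": 0},
    {"x": 0.2,"y": 0.3,"z": -0.8,"yaw": 0},
    {"x": 0.55,"y": 0.8,"z": -0.8,"yaw": 0},
    {"x": 0.87,"y": 1.22,"z": -0.7,"yaw": 0},
    {"x": 0.87,"y": 1.22,"z": -0.45,"yaw": 0},
    {"x": 0.87,"y": 1.22,"z": -0.3,"yaw": 0},
    {"x": 0.87,"y": 1.22,"z": -0.2,"yaw": 0},
    {"x": 0.87,"y": 1.22,"z": -0.14,"yaw": 0},
    {"x": 0.87,"y": 1.22,"z": -0.1,"yaw": 0},
    {"x": 0.87,"y": 1.22,"z": -0.06,"yaw": 0},
    {"x": 0.87,"y": 1.22,"z": -0.02,"yaw": 0},
    {"x": 0.87,"y": 1.22,"z": 0,"yaw": 0},
    {"x": 0.87,"y": 1.22,"z": 0,"yaw": 0},
  ],
)

```text
time_s: 9.4
ee_pos: [0.5299, -0.1402, 0.0602]
orientation: [0.136, 3.138, -0.0]
wrist_force: [-2.0, 0.5, 10.6]
finger_gap: 0.0006
grasp_force: 4.9
```

Call:
play_rows(
  fingers=0,
  motion=[
    {"x": 0,"y": 0,"z": -0.15,"yaw": 0},
    {"x": 0,"y": 0,"z": -0.5,"yaw": 0},
    {"x": 0,"y": -0.4,"z": -0.8,"yaw": 0},
    {"x": 0,"y": -1.0,"z": -0.8,"yaw": 0},
    {"x": 0,"y": -1.6,"z": -0.8,"yaw": 0},
    {"x": 0,"y": -2.1,"z": -0.8,"yaw": 0},
    {"x": 0,"y": -2.41,"z": -0.7,"yaw": 0},
    {"x": 0,"y": -2.41,"z": -0.45,"yaw": 0},
    {"x": 0,"y": -2.41,"z": -0.3,"yaw": 0},
    {"x": 0,"y": -2.41,"z": -0.2,"yaw": 0},
    {"x": 0,"y": -2.41,"z": -0.14,"yaw": 0},
    {"x": 0,"y": -2.41,"z": -0.1,"yaw": 0},
    {"x": 0,"y": -2.41,"z": -0.06,"yaw": 0},
    {"x": 0,"y": -2.41,"z": -0.02,"yaw": 0},
    {"x": 0,"y": -2.41,"z": 0,"yaw": 0},
    {"x": 0,"y": -2.41,"z": 0,"yaw": 0},
  ],
)

```text
time_s: 11.4
ee_pos: [0.5173, -0.2841, 0.0601]
orientation: [0.136, 3.139, 0.0]
wrist_force: [-2.2, 2.0, 7.6]
finger_gap: 0.0003
grasp_force: 4.2
```

Call:
play_rows(
  fingers=0,
  motion=[
    {"x": 0,"y": 0,"z": -0.2,"yaw": 0},
    {"x": 0,"y": 0,"z": -0.8,"yaw": 0},
    {"x": 0,"y": 0,"z": -1.6,"yaw": 0},
    {"x": -0.3,"y": 0.5,"z": -2.4,"yaw": 0},
    {"x": -0.7,"y": 1.0,"z": -3.0,"yaw": 0},
    {"x": -1.0,"y": 1.2,"z": -3.3,"yaw": 0},
    {"x": -1.0,"y": 1.2,"z": -3.3,"yaw": 0},
  ],
)

```text
time_s: 12.28
ee_pos: [0.5848, -0.2172, 0.2596]
orientation: [0.133, 3.136, -0.002]
wrist_force: [-0.2, 0.0, -0.7]
finger_gap: 0.0005
grasp_force: 0.0
```

Run:
```python
from h import *
im=snapshot("wrist");sc=snapshot("scene");tp=snapshot("top")
cv2.imwrite("pics/raww.png",im[...,::-1])
for k in("near","far","left","right"):
    for n in("wrist","top"):
        print(k,n,[(np.round(d["point"],1),round(d["confidence"],2),np.round(ray(n,d["point"],.06),3)) for d in spot_point(n,k+"_spot")[:2]])
p=proj("wrist",[.5235,-.2134,.06])[0].astype(int);print(p)
x0,y0=max(p[0]-115,0),max(p[1]-85,0)
A=cv2.resize(im[y0:y0+170,x0:x0+230],(800,592),interpolation=cv2.INTER_CUBIC)
cv2.imwrite("pics/w2.png",A[...,::-1])
B=cv2.resize(np.hstack([sc[190:310,240:370],tp[170:290,230:360]]),(800,369),interpolation=cv2.INTER_CUBIC)
cv2.imwrite("pics/st2.png",B[...,::-1])
```

```text
near wrist [(array([323.6,  96.5]), 0.76, array([ 0.463, -0.206,  0.06 ]))]
near top [(array([479.9, 279.5]), 0.71, array([ 0.414, -0.676,  0.06 ])), (array([287.6, 260.3]), 0.69, array([ 0.467, -0.207,  0.06 ]))]
far wrist [(array([323.1, 204.8]), 0.75, array([ 0.572, -0.216,  0.06 ]))]
far top [(array([496. , 322.6]), 0.75, array([ 0.31 , -0.709,  0.06 ])), (array([294.4, 214.5]), 0.71, array([ 0.58 , -0.225,  0.06 ]))]
left wrist [(array([392. , 154.1]), 0.95, array([ 0.525, -0.14 ,  0.06 ])), (array([308.4, 252.9]), 0.36, array([ 0.626, -0.238,  0.06 ]))]
left top [(array([516.3, 296. ]), 0.8, array([ 0.373, -0.762,  0.06 ])), (array([318.7, 237. ]), 0.74, array([ 0.524, -0.284,  0.06 ]))]
right wrist [(array([253.3, 155.1]), 0.64, array([ 0.514, -0.284,  0.06 ]))]
right top [(array([318.9, 237.3]), 0.82, array([ 0.523, -0.285,  0.06 ])), (array([463.7, 314.4]), 0.67, array([ 0.331, -0.632,  0.06 ]))]
[321 158]
```

View pics/w2.png

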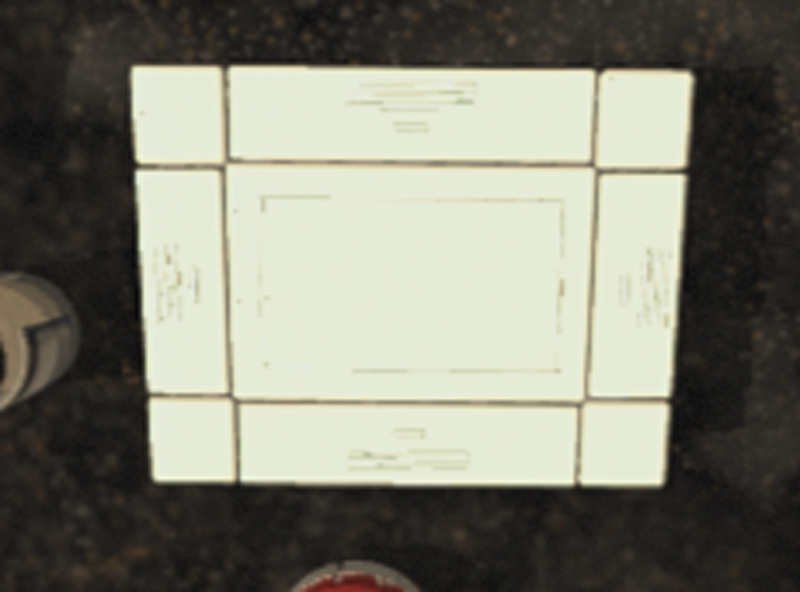

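View pics/st2.png

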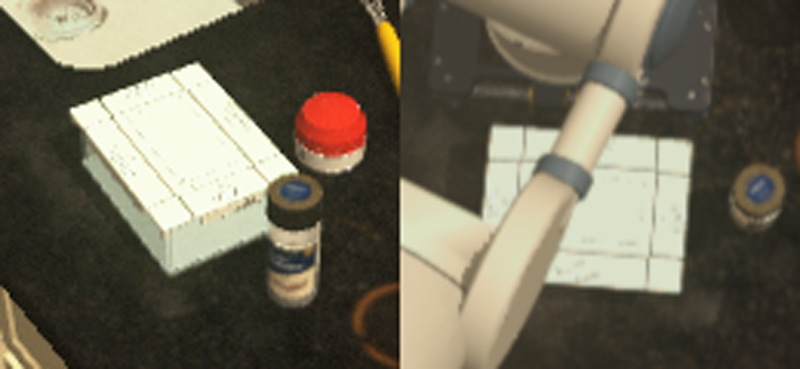

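All four sections (around the lid at crop pixels 410,115 / 410,445 / 185,280 / 640,285) lie flat and flush with the corners, evenly shaded and with straight edges. The jar and timer stand as before, and the arm is clear.

```bash
python3 -c "
from plant import *
print(close_job())"
```

```text
the job is handed in; nothing more can be done
None
```

I pressed all four rim sections of the white food box, and the last pictures show each one flat and flush with the corners, with the box, jar and timer standing where they were; the job is handed in at about 12.5 s.

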